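Fetch the short lamp from behind the tall ones

ROBOT

A 6-joint arm with a two-finger parallel gripper is mounted at the origin on the work surface. World frame = base frame: x ahead of the robot, y to its left, z up, the work surface at z = 0. Lengths are in m, angles in rad, forces in N, time in s.
With the tool pointing down it reaches from about 0.35 to 0.975 m from the base axis. Payload 4.9 kg.
Tool frame: the origin (TCP) lies at the very end of the fingers, on their centre line; the grasp point (between the pads) lies ctrl.grip_point_offset behind it (ctrl.grip_point_offset is the distance from the TCP to the grasp point, in m); z points along the fingers, y is the line along which they close (so a half turn about z gives the same grasp; the last joint's range is limited). The gripper opens to 85 mm and grips with 20 to 120 N. Pads are 22 mm wide; open, the fingers measure 114 mm over their backs; the gripper's body (76 mm by 85 mm) begins 54 mm behind the grasp point. The pads swing forward as they close: fully open they stand 13 mm farther back than shut.
Start: joints at [1.1, 0.053, 1.613, -0, 1.476, -0.119], TCP at [0.215, 0.587, 0.231] pointing down, gripper open.
Joint ranges: [-3.01, 3.01], [-1.01, 2.22], [0.06, 2.58], [-1.02, 4.17], [0.09, 2.62], [-3.14, 3.14]. Speed limits (rad/s): [2.57, 2.57, 3.14, 3.14, 3.14, 3.14].

INTERFACE

Orientations are given as a rotation vector (axis times angle).
In Python, from station import ctrl gives the robot as it stands. The module is installed in compiled form; this text tells all that it offers.
- The arm moves only by the tool drive_tool, never from a script. Its argument "steps" is a list of rows, each an object with "translation": the shift along the tool's x, y, z normalised to -1 to 1, where 1 is 4 cm, a list of three; "angular": the turn, a rotation vector about the tool's x, y, z normalised to -1 to 1, where 1 is 8 degrees, a list of three; "gripper": the opening, from 0 (shut) to 1 (fully open). In form: [{"translation": [dx, dy, dz], "angular": [wx, wy, wz], "gripper": gripper}, ...]. A call has 1 to 8 rows; each row shifts and turns the commanded pose from where the row before left it, along the tool's axes as they then stand; what a row does not reach is not made up. A row lasts 1/8 s, in which the tool goes at most 62.5 mm and 10.7 degrees, less where a joint would pass 70% of its speed; a pose out of reach is approached as far as the arm can. A call with a number of a shift or a turn outside -1 to 1 is refused whole. A call with a gripper value outside its range is refused whole. The fingers move at their own pace and stop on an object; "force" is the grip in N (left out, the last holds). Time passes only in rows, so rows that do not move let the fingers close. It gives the time, the measured TCP pose, the force, the opening and the grip force at its end, in the units of the state.
- ctrl.get_obs(): the state, without advancing time (a new reading comes with each control period).
- ctrl.get_image(name): name is "scene" or "top" or "wrist"; returns a dict with "color" (384x512x3 uint8, red, green, blue), "depth" (384x512 float32, m along the optical axis (not along the pixel's ray), 0 where there is no reading), "fx", "fy", "cx", "cy" (pixels), "k1" (the pictures are not rectified: a ray, as slopes to the right and down, at radius r is drawn at 1 + k1 r^2 times it, then the intrinsics apply), "R" (3x3) and "t" (3): a world point X has camera coordinates R X + t. Camera axes: x right, y down, z forward; pixel columns grow to the right and rows downward; lengths in m; the calibration is good to about 2 mm. A picture is of the moment at which its call begins.
- ctrl.finish_job(): hands the job in; it is judged then, once.
The state is a dict: "t": time; "q": joint angles; "dq": joint speeds; "effort": joint torques, N m; "tool_pos": TCP position; "tool_rot": TCP orientation; "contact_force": force on the tool from outside, world axes, zero at the start; "wrist_torque": the same for the moment, N m; "opening": finger opening in m; "grip_force": force on a finger pad.
Only numpy, scipy, OpenCV 4.12 (cv2) and the standard library are available. Lean on these libraries where they do the work, as an engineer would, in place of code of your own. Each camera call takes 0.05 s, during which the arm holds its last target. There are 200 camera calls.

TASK

First move the two tall bulbs off the rack and stand both in the steel tray; then take the short bulb from behind them and stand it in the round cup of the grey lamp bracket; then, with it in place, put each tall bulb back upright on the very cork pad it came from. Set the bulbs down rather than dropping or toppling them, and leave the lamp puller and the carton where they lie.

Things in the scene. Friction and masses are not known exactly. Their poses are not given: they have to be found in the camera images.
- tube_bulb: loose tall tubular halogen bulb, 125 mm high, about 0.09 kg: white ceramic foot 42 mm across, 10 mm high (32 mm across up to 22 mm), then a straight amber glass tube 34 mm across from 22 to 115 mm: grip here. Starts upright on one of the two front pads of the rack. Origin: centre of its underside; z is its axis.
- globe_bulb: loose tall bulb with a wide globe, 125 mm high, about 0.10 kg: white foot 42 mm across, 10 mm high, amber glass neck 26 mm across up to 65 mm, widening to a globe 54 mm across with a straight side from 82 to 108 mm: grip here. Starts upright on the other front pad. Origin: centre of its underside; z is its axis.
- short_bulb: loose short halogen bulb, 60 mm high, about 0.06 kg: white foot 36 mm across, 10 mm high (32 mm across up to 22 mm), then straight amber glass 36 mm across from 22 to 54 mm. Stands upright on the rear pad of the rack, close behind the tall bulbs, which bar the gripper from it. Origin: centre of its underside; z is its axis.
- rack: fixed wooden rack, 150 (x) by 176 mm (y). Level deck 18 mm above the bench with flat cork pads 46 mm across: two front pads at (-35, -37.5) and (-35, +37.5), the rear one at (+10, 0) mm in its x, y. Cheeks 10 mm thick at both y edges slope from 24 mm high in front to 38 behind; rear board 38 mm high at x = +70. Origin: centre of its underside on the bench; x from front to rear, z up.
- tray: fixed dark steel tray, the side area for the tall bulbs, 130 mm (x) by 180 mm (y), rim 14 mm high, walls 4 mm, flat floor 5 mm above the bench; both tall bulbs fit side by side along y. Origin: centre of its underside on the bench; z up.
- bracket: fixed grey enamel lamp bracket: plate 110 (x) by 100 mm (y), 6 mm thick, rear flange 34 mm high at x = +52 mm, and in the middle a round open cup, 66 mm outside, 58 mm inside, rim 18 mm above the bench; the bulb stands on the cup's brass floor, 6 mm above the bench. Origin: centre of the underside on the bench, below the cup's centre; z up.
- puller: bystander: loose steel lamp puller like long tweezers, 165 mm long, 40 mm wide, 12 mm high, lying across the far side of the bench. Origin: about its middle, on the bench; x along it.
- carton: bystander: loose closed cardboard carton with a paper band, 60 by 90 by 50 mm high, at the far side of the bench. Origin: centre of its underside.
- post: bystander: squat brass terminal post bolted to the far side of the bench, 40 mm across, 40 mm high. Origin: centre of its underside.
There are look-alikes about, which are no part of the job. What is shaped like the globe_bulb but yellow is not meant. There is more than one size of the bracket; the one meant has the size given above.

How it is judged:
On the way, in this order (a step that is already met when the one before it is completed fails the run):
1. both tall bulbs stand upright and released in the tray, the short bulb still on its pad (within 15 mm of its start) (contact force between each of tube_bulb, globe_bulb and tray above 0.05 N and x of tube_bulb in the frame of tray between -0.062 and 0.062 m and y of tube_bulb in the frame of tray between -0.087 and 0.087 m and contact force between each of tube_bulb, globe_bulb and the fingers below 0.05 N and linear speed of each of tube_bulb, globe_bulb below 0.03 m/s and angular speed of each of tube_bulb, globe_bulb below 0.3 rad/s and angle between each of tube_bulb, globe_bulb's own z axis and vertical below 0.12 rad and x of globe_bulb in the frame of tray between -0.062 and 0.062 m and y of globe_bulb in the frame of tray between -0.087 and 0.087 m and distance of short_bulb from where it was at the start of the episode below 0.015 m), for 0.2 s.
2. the short bulb stands upright and released in the bracket's cup while both tall bulbs still stand in the tray (horizontal distance between short_bulb and bracket below 0.014 m and z of short_bulb in the frame of bracket between 0.003 and 0.009 m and contact force between each of short_bulb, tube_bulb, globe_bulb and the fingers below 0.05 N and linear speed of each of short_bulb, tube_bulb, globe_bulb below 0.03 m/s and angular speed of each of short_bulb, tube_bulb, globe_bulb below 0.3 rad/s and angle between each of short_bulb, tube_bulb, globe_bulb's own z axis and vertical below 0.12 rad and contact force between each of tube_bulb, globe_bulb and tray above 0.05 N and x of tube_bulb in the frame of tray between -0.062 and 0.062 m and y of tube_bulb in the frame of tray between -0.087 and 0.087 m and x of globe_bulb in the frame of tray between -0.062 and 0.062 m and y of globe_bulb in the frame of tray between -0.087 and 0.087 m), for 0.2 s.
At the end, for the whole second after the job is handed in: The short bulb stands on the floor of the bracket's cup (centre within 14 mm of the cup's) and each tall bulb stands on the rack within 15 mm of where it started; all three upright within 0.12 rad, released and at rest (horizontal distance between short_bulb and bracket below 0.014 m and z of short_bulb in the frame of bracket between 0.003 and 0.009 m and contact force between each of short_bulb, tube_bulb, globe_bulb and the fingers below 0.05 N and linear speed of each of short_bulb, tube_bulb, globe_bulb below 0.03 m/s and angular speed of each of short_bulb, tube_bulb, globe_bulb below 0.3 rad/s and angle between each of short_bulb, tube_bulb, globe_bulb's own z axis and vertical below 0.12 rad and distance of each of tube_bulb, globe_bulb from where it was at the start of the episode below 0.015 m and contact force between each of tube_bulb, globe_bulb and rack above 0.05 N); the robot touches nothing.
It fails at once if a bulb topples (leans more than 0.6 rad) (angle between any of tube_bulb, globe_bulb, short_bulb's own z axis and vertical above 0.6 rad).
It fails at once if a bulb is dropped (falls freely faster than 1 m/s, about 5 cm) ((linear speed of tube_bulb above 1 m/s and contact force between tube_bulb and the fingers below 0.05 N) or (linear speed of globe_bulb above 1 m/s and contact force between globe_bulb and the fingers below 0.05 N) or (linear speed of short_bulb above 1 m/s and contact force between short_bulb and the fingers below 0.05 N)).
It fails at once if the puller or the carton is moved by more than 20 mm (distance of any of puller, carton from where it was at the start of the episode above 0.02 m).
It also fails if it takes over 144 s, if anything falls off the work surface, if the arm or the gripper's body presses on something with over 40 N, if the wrist force passes 120 N, or if a joint passes its speed limit or range.

## Working session

There is one attempt and no reset: what is moved stays moved. The work goes in short steps, Python scripts to look and compute and a tool call to move; the robot and the scene stay as the last step left them, time stands still between calls to the robot, and variables do not carry over. Pictures are saved under pics/ and viewed, at most 14 in all, crops included, and the job is handed in when it is done.

Besides the shell and the picture viewer there is one more tool, called as name(argument=value, ...) on one line, values as JSON. drive_tool: Moves the arm, as the interface text tells. Its arguments: {"type":"object","properties":{"steps":{"type":"array"},"force":{"type":"number"}},"required":["steps"]}

```bash
mkdir -p pics
cat > h.py <<'E'
import numpy as np, cv2
from station import ctrl
from scipy.spatial.transform import Rotation as Ro
def cloud(im):
    h,w=im['depth'].shape
    u,v=np.meshgrid(np.arange(w),np.arange(h))
    K=np.array([[im['fx'],0,im['cx']],[0,im['fy'],im['cy']],[0,0,1.]])
    p=cv2.undistortPoints(np.stack([u,v],-1).reshape(-1,1,2).astype(float),K,np.array([im['k1'],0,0,0,0.])).reshape(h,w,2)
    d=im['depth'].astype(float)
    X=np.dstack([p[...,0]*d,p[...,1]*d,d])
    P=(X-im['t'])@im['R']
    P[d==0]=np.nan
    return P
E
python3 - <<'E'
from h import *
o=ctrl.get_obs();print(o['tool_pos'],o['tool_rot'],o['opening'],ctrl.grip_point_offset)
for n in('top','scene'):
    im=ctrl.get_image(n);np.savez(n,**im)
    cv2.imwrite(f'pics/{n}0.png',im['color'][...,::-1]);print(n,im['k1'],-im['R'].T@im['t'],im['R'][2])
E
```

```text
[0.21507015 0.58617525 0.23007632] [-5.49611329e-01 -3.09253155e+00  3.07856175e-03] 0.0853456253682393 0.0187
top -0.09047976862107916 [ 0.42950921 -0.03678459  1.28035482] [ 0.10149407  0.00901826 -0.99479527]
scene -0.012956031240063268 [ 1.31493818 -0.40499928  0.72450028] [-0.70641685  0.36603142 -0.60580214]
```

View pics/top0.png

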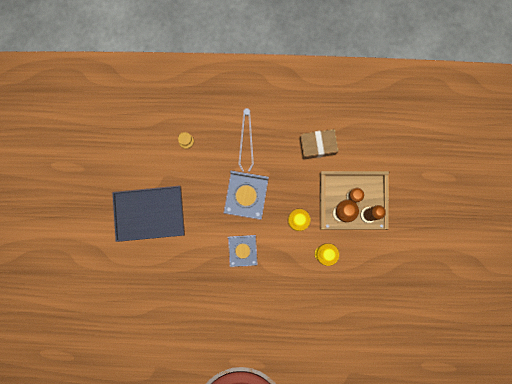

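View pics/scene0.png

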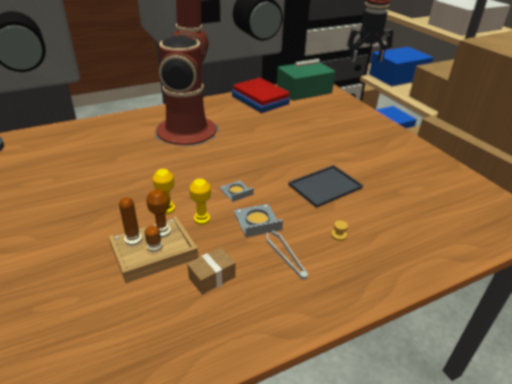

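The top view shows the dark tray at left (150,213), the large bracket at (246,195) and its smaller look-alike at (243,251). The rack is at (354,200), with the globe at (347,210), the tube at (376,212) and the short bulb at (356,195). The yellow globes at (299,219) and (328,254) are decoys.

```bash
cat >> h.py <<'E'
def rect(P,m):
    q=P[m][:,:2]; r=cv2.minAreaRect((q*1000).astype(np.float32)); return np.round(r[0],1),np.round(r[1],1),round(r[2],1)
E
python3 - <<'E'
from h import *
im=dict(np.load('top.npz'));P=cloud(im);z=P[...,2]
v,u=np.mgrid[:384,:512]
def box(a,b,c,d): return (u>=a)&(u<=b)&(v>=c)&(v<=d)
print('table z',np.nanmedian(z[box(20,90,250,350)]))
print('rack',rect(P,box(312,396,165,236)&(z>.01)&(z<.045)))
print('tray',rect(P,box(105,192,180,248)&(z>.004)&(z<.03)))
print('brk',rect(P,box(215,275,163,225)&(z>.004)&(z<.045)&~((v<172)&(z<.014))))
print('small',rect(P,box(220,265,230,272)&(z>.004)))
c=im['color'].astype(int)
def col(m): 
    hsv=cv2.cvtColor(im['color'],cv2.COLOR_RGB2HSV);return m&(hsv[...,0]>15)&(hsv[...,0]<32)&(hsv[...,1]>110)
m=col(box(232,260,183,208));print('cup floor',rect(P,m),np.nanmedian(z[m]))
b=box(330,392,185,226)
for n,lo,hi,bb in(('all hi',.1,.16,b),('globe',.105,.16,box(333,360,195,226)),('tube',.12,.16,box(362,392,200,226)),('short',.06,.1,box(348,368,183,203))):
    m=bb&(z>lo)&(z<hi);print(n,m.sum(),rect(P,m),np.nanmax(z[m]))
for n,bb in(('post',box(175,197,128,152)),('carton',box(295,343,122,162)),('puller',box(235,258,104,172)),('y1',box(283,314,203,235)),('y2',box(312,344,238,270))):
    m=bb&(z>.008);print(n,rect(P,m),np.nanmax(z[m]))
# scene cam too
im=dict(np.load('scene.npz'));P=cloud(im);z=P[...,2]
for n,lo,hi,bb in(('globe',.1,.13,box(144,172,188,232)),('tube',.06,.13,box(118,140,195,240)),('short',.045,.075,box(144,163,224,248)),('rackS',.01,.045,box(105,200,218,280)),('brkS',.004,.045,box(232,285,203,240)),('trayS',.004,.03,box(285,365,163,208))):
    m=bb&(z>lo)&(z<hi);print(n,m.sum(),rect(P,m),np.nanmax(z[m]))
E
```

```text
table z 0.00020805711611503934
rack (array([ 550.5, -278. ]), array([149.5, 178.4]), 1.3)
tray (array([502.7, 257.1]), array([179.4, 233.9]), 1.7)
brk (array([560.7,   4.1]), array([161.8, 157.9]), 1.5)
small (array([412.5,   6.4]), array([108.5, 116.9]), 1.5)
cup floor (array([557.4,   2.9]), array([52.6, 38.8]), 36.6) 0.006882822859501915
all hi 633 (array([ 515.9, -274. ]), array([116.2,  52.5]), 88.7) 0.14734971587339832
globe 429 (array([ 515.8, -242. ]), array([52.9, 51.8]), 48.6) 0.14719452294440513
tube 170 (array([ 514.6, -315.1]), array([31.2, 33.2]), 44.3) 0.14734971587339832
short 168 (array([ 560.4, -274.6]), array([34.6, 33.3]), 15.1) 0.08317635658293403
post (array([700.2, 163. ]), array([33.1, 37.6]), 61.0) 0.04467483796507166
carton (array([ 709.2, -179.3]), array([91.4, 90.1]), 10.2) 0.05683973909362585
puller (array([ 6.993e+02, -1.000e-01]), array([ 42.5, 175.6]), 83.8) 0.03715313474542255
y1 (array([ 492.3, -130.8]), array([50.4, 52.2]), 1.3) 0.13066453015740154
y2 (array([ 399. , -208.4]), array([83.9, 53.3]), 35.3) 0.12955046868538503
globe 253 (array([ 530.3, -245.7]), array([53.3, 30.7]), 75.3) 0.12994724816378875
tube 352 (array([ 523.7, -315.6]), array([34. , 21.9]), 82.9) 0.1295382616750038
short 195 (array([ 551.9, -264.2]), array([34.4, 67.3]), 47.8) 0.07486142557803219
rackS 3130 (array([ 569.6, -281.6]), array([223. , 245.5]), 69.0) 0.044959182470471294
brkS 1107 (array([565. ,   3.3]), array([137.9, 161.6]), 58.9) 0.03787993688237634
trayS 1445 (array([496. , 264.3]), array([231.8, 236.5]), 57.4) 0.018579664382141356
```

Run:
```python
from h import *
im=dict(np.load('top.npz'));P=cloud(im)
hsv=cv2.cvtColor(im['color'],cv2.COLOR_RGB2HSV)
blue=((hsv[...,0]>95)&(hsv[...,0]<135)&(hsv[...,1]>35)).astype(np.uint8)
n,l,s,c=cv2.connectedComponentsWithStats(blue)
o=ctrl.get_obs();print(Ro.from_rotvec(o['tool_rot']).as_matrix().round(3).tolist())
for i in range(1,n):
    if s[i,4]>200:
        m=l==i;ok=m&np.isfinite(P[...,0]);print(s[i],rect(P,ok))
        cs,_=cv2.findContours(m.astype(np.uint8),cv2.RETR_CCOMP,cv2.CHAIN_APPROX_NONE)
        for k in cs:
            k=k[:,0]
            if 20<len(k):
                Q=P[k[:,1],k[:,0]];Q=Q[np.isfinite(Q[:,0])]
                (a,b),r=cv2.minEnclosingCircle((Q[:,:2]*1000).astype(np.float32));e=cv2.fitEllipse(k);print('  ',len(k),a,b,r,np.median(Q[:,2]),e)
                u,v=map(lambda t:int(round(t)),e[0]);print('   px centre ->',P[v,u])
```

```text
[[-0.939, 0.345, -0.001], [0.345, 0.939, -0.002], [0.0, -0.002, -1.0]]
[ 224  174   44   45 1023] (array([555.2,   1.7]), array([ 97.3, 102.5]), 81.6)
   147 555.4178466796875 3.2031335830688477 69.14373779296875 0.006028162380527317 ((245.4789581298828, 196.20399475097656), (42.414669036865234, 45.4222526550293), 10.448949813842773)
   px centre -> [0.55527014 0.00355415 0.0093269 ]
   69 556.4328002929688 3.6784462928771973 32.45912551879883 0.015974349950359422 ((245.42198181152344, 195.34732055664062), (23.024282455444336, 23.4421443939209), 78.22722625732422)
   px centre -> [0.55791855 0.00363644 0.00905561]
[ 113  186   71   55 3245] (array([502.8, 256. ]), array([127.4, 179.4]), 7.1)
   227 503.1583251953125 256.2202453613281 108.18782806396484 0.013213143096971705 ((147.81297302246094, 213.6363067626953), (55.15420150756836, 80.7654037475586), 83.55480194091797)
   px centre -> [ 0.50222442  0.25838072 -0.00156843]
[228 235  29  32 547] (array([413.8,   6.8]), array([76.4, 70.9]), 5.0)
   109 414.03521728515625 5.284032821655273 50.44511032104492 0.005826370600265283 ((242.3300323486328, 250.3009796142578), (29.486164093017578, 34.534934997558594), 179.70835876464844)
   px centre -> [0.41492872 0.00753262 0.00540287]
   51 413.25830078125 5.242706775665283 24.591398239135742 0.012078217398474752 ((242.51773071289062, 250.47872924804688), (17.09356117248535, 17.5966739654541), 56.956092834472656)
   px centre -> [0.41498517 0.00497675 0.00434447]
```

drive_tool(steps=[{"translation": [0,0,-0.5],"angular": [0,0,1],"gripper": 1},{"translation": [0,0,-0.5],"angular": [0,0,1],"gripper": 1},{"translation": [0,0,0],"angular": [0,0,1],"gripper": 1},{"translation": [0,0,0],"angular": [0,0,1],"gripper": 1},{"translation": [0,0,0],"angular": [0,0,1],"gripper": 1},{"translation": [0,0,0],"angular": [0,0,1],"gripper": 1},{"translation": [0,0,0],"angular": [0,0,1],"gripper": 1},{"translation": [0,0,0],"angular": [0,0,1],"gripper": 1}])

```text
t: 1.1
tool_pos: [0.2152, 0.5864, 0.2705]
tool_rot: [2.111, 2.327, -0.002]
contact_force: [-0.1, -0.1, -1.0]
opening: 0.0854
grip_force: 0.0
```

The bracket's cup is at about (0.5565, 0.0036) and its plate measures 102x97, so it is the right size. The tray centre is (0.503, 0.256) with a yaw of about 7°.

drive_tool(steps=[{"translation": [0,0,0],"angular": [0,0,0.7],"gripper": 1}])

```text
t: 1.23
tool_pos: [0.2152, 0.5864, 0.2705]
tool_rot: [2.22, 2.222, -0.002]
contact_force: [0.1, -0.1, 0.3]
opening: 0.0853
grip_force: 0.0
```

drive_tool(steps=[{"translation": [-0.98,0.5,0],"angular": [0,0,0],"gripper": 1},{"translation": [-0.98,0.5,0],"angular": [0,0,0],"gripper": 1},{"translation": [-0.98,0.5,0],"angular": [0,0,0],"gripper": 1},{"translation": [-0.98,0.5,0],"angular": [0,0,0],"gripper": 1},{"translation": [-0.98,0.5,0],"angular": [0,0,0],"gripper": 1},{"translation": [-0.98,0.5,0],"angular": [0,0,0],"gripper": 1},{"translation": [-0.98,0.5,0],"angular": [0,0,0],"gripper": 1},{"translation": [-0.98,0.5,0],"angular": [0,0,0],"gripper": 1}])

```text
t: 2.22
tool_pos: [0.3769, 0.2724, 0.2708]
tool_rot: [-2.216, -2.226, 0.001]
contact_force: [-0.4, -0.2, -0.7]
opening: 0.0856
grip_force: 0.0
```

drive_tool(steps=[{"translation": [-0.98,0.435,0],"angular": [0,0,0],"gripper": 1},{"translation": [-0.98,0.435,0],"angular": [0,0,0],"gripper": 1},{"translation": [-0.98,0.435,0],"angular": [0,0,0],"gripper": 1},{"translation": [-0.98,0.435,0],"angular": [0,0,0],"gripper": 1},{"translation": [-0.98,0.435,0],"angular": [0,0,0],"gripper": 1},{"translation": [-0.98,0.435,0],"angular": [0,0,0],"gripper": 1},{"translation": [-0.98,0.435,0],"angular": [0,0,0],"gripper": 1},{"translation": [-0.98,0.435,0],"angular": [0,0,0],"gripper": 1}])

```text
t: 3.22
tool_pos: [0.5174, -0.0406, 0.2708]
tool_rot: [-2.217, -2.225, 0.0]
contact_force: [0.1, 0.7, -0.2]
opening: 0.0856
grip_force: 0.0
```

drive_tool(steps=[{"translation": [-0.98,0,0],"angular": [0,0,0],"gripper": 1},{"translation": [-0.98,0,0],"angular": [0,0,0],"gripper": 1},{"translation": [-0.98,0,0],"angular": [0,0,0],"gripper": 1},{"translation": [-0.98,0,0],"angular": [0,0,0],"gripper": 1},{"translation": [-0.98,0,0],"angular": [0,0,0],"gripper": 1},{"translation": [-0.98,0,0],"angular": [0,0,0],"gripper": 1},{"translation": [-0.98,0,0],"angular": [0,0,0],"gripper": 1},{"translation": [0,0,0],"angular": [0,0,0],"gripper": 1}])

```text
t: 4.22
tool_pos: [0.5177, -0.3156, 0.2703]
tool_rot: [-2.219, -2.222, 0.001]
contact_force: [-0.7, 1.2, 0.1]
opening: 0.0853
grip_force: 0.0
```

Run:
```python
from h import *
o=ctrl.get_obs();print(o['tool_pos'],Ro.from_rotvec(o['tool_rot']).as_matrix().round(3).tolist(),o['opening'])
im=ctrl.get_image('wrist');np.savez('w1',**im);cv2.imwrite('pics/w1.png',im['color'][...,::-1]);P=cloud(im);z=P[...,2]
print(-im['R'].T@im['t'])
for n,lo,x,y,r in(('tube',.138,.515,-.315,.03),('globe',.115,.515,-.242,.04),('short',.06,.56,-.275,.03)):
    m=(np.hypot(P[...,0]-x,P[...,1]-y)<r)&(z>lo)&(z<(.15 if n!='short' else .086));print(n,m.sum(),rect(P,m) if m.any() else 0)
```

```text
[ 0.51769148 -0.31555743  0.27028424] [[-0.001, 1.0, -0.001], [1.0, 0.001, 0.001], [0.001, -0.001, -1.0]] 0.08533023889913799
[ 0.51935326 -0.23747705  0.41191134]
tube 583 (array([ 517.1, -314.6]), array([24.9, 24.9]), 50.2)
globe 3038 (array([ 518.7, -242.5]), array([52.9, 53. ]), 0.0)
short 886 (array([ 563. , -275.1]), array([34.8, 34.7]), 44.5)
```

drive_tool(steps=[{"translation": [0.02,-0.02,0.9],"angular": [0,0,0],"gripper": 1},{"translation": [0,0,0.9],"angular": [0,0,0],"gripper": 1},{"translation": [0,0,0.9],"angular": [0,0,0],"gripper": 1},{"translation": [0,0,0.9],"angular": [0,0,0],"gripper": 1},{"translation": [0,0,0.8],"angular": [0,0,0],"gripper": 1},{"translation": [0,0,0],"angular": [0,0,0],"gripper": 0.8},{"translation": [0,0,0],"angular": [0,0,0],"gripper": 0.6},{"translation": [0,0,0],"angular": [0,0,0],"gripper": 0.5}], force=35)

```text
t: 5.28
tool_pos: [0.5188, -0.3134, 0.0977]
tool_rot: [2.214, 2.224, 0.001]
contact_force: [-0.8, 0.7, 1.0]
opening: 0.0429
grip_force: 0.0
```

drive_tool(steps=[{"translation": [0,0,0],"angular": [0,0,0],"gripper": 0.4},{"translation": [0,0,0],"angular": [0,0,0],"gripper": 0.3},{"translation": [0,0,0],"angular": [0,0,0],"gripper": 0.2},{"translation": [0,0,0],"angular": [0,0,0],"gripper": 0.0},{"translation": [0,0,0],"angular": [0,0,0],"gripper": 0.0},{"translation": [0,0,0],"angular": [0,0,0],"gripper": 0.0}])

```text
t: 6.02
tool_pos: [0.5178, -0.3136, 0.0974]
tool_rot: [2.216, 2.225, -0.001]
contact_force: [-2.9, 0.2, 5.3]
opening: 0.0331
grip_force: 34.2
```

drive_tool(steps=[{"translation": [0,0,-0.4],"angular": [0,0,0],"gripper": 0},{"translation": [0,0,-0.8],"angular": [0,0,0],"gripper": 0},{"translation": [0,0,-0.8],"angular": [0,0,0],"gripper": 0},{"translation": [0,0,-0.8],"angular": [0,0,0],"gripper": 0},{"translation": [0,0,-0.8],"angular": [0,0,0],"gripper": 0},{"translation": [0,0,-0.4],"angular": [0,0,0],"gripper": 0},{"translation": [0.3,0,0],"angular": [0,0,0],"gripper": 0},{"translation": [0.6,0,0],"angular": [0,0,0],"gripper": 0}])

```text
t: 7.02
tool_pos: [0.5167, -0.2755, 0.2535]
tool_rot: [-2.216, -2.223, 0.0]
contact_force: [-0.4, -0.2, -1.2]
opening: 0.0332
grip_force: 34.9
```

drive_tool(steps=[{"translation": [0.9,0,0],"angular": [0,0,0],"gripper": 0},{"translation": [0.9,0,0],"angular": [0,0,0],"gripper": 0},{"translation": [0.9,0,0],"angular": [0,0,0],"gripper": 0},{"translation": [0.9,0,0],"angular": [0,0,0],"gripper": 0},{"translation": [0.9,0,0],"angular": [0,0,0],"gripper": 0},{"translation": [0.9,0,0],"angular": [0,0,0],"gripper": 0},{"translation": [0.9,0,0],"angular": [0,0,0],"gripper": 0},{"translation": [0.9,0,0],"angular": [0,0,0],"gripper": 0}])

```text
t: 8.02
tool_pos: [0.5144, 0.0139, 0.2531]
tool_rot: [-2.213, -2.225, 0.003]
contact_force: [0.4, -0.2, -0.8]
opening: 0.0333
grip_force: 34.9
```

drive_tool(steps=[{"translation": [0.9,-0.1,0],"angular": [0,0,0],"gripper": 0},{"translation": [0.9,-0.1,0],"angular": [0,0,0],"gripper": 0},{"translation": [0.9,-0.1,0],"angular": [0,0,0],"gripper": 0},{"translation": [0.9,-0.1,0],"angular": [0,0,0],"gripper": 0},{"translation": [0.9,-0.1,0],"angular": [0,0,0],"gripper": 0},{"translation": [0.8,0,0],"angular": [0,0,0],"gripper": 0},{"translation": [0.9,0,0],"angular": [0,0,0],"gripper": 0},{"translation": [0.4,0,0],"angular": [0,0,0],"gripper": 0}])

```text
t: 9.02
tool_pos: [0.4929, 0.277, 0.2533]
tool_rot: [-2.212, -2.228, 0.005]
contact_force: [0.5, -0.4, -0.7]
opening: 0.0331
grip_force: 34.9
```

Run:
```python
from h import *
o=ctrl.get_obs();print(o['tool_pos'],o['grip_force'],o['opening'])
for n in('wrist','scene'):
    im=ctrl.get_image(n);cv2.imwrite(f'pics/{n}2.png',im['color'][...,::-1])
```

```text
[0.49289758 0.27701818 0.25326977] 34.889914467930794 0.03306003781896
```

drive_tool(steps=[{"translation": [0.45,0.12,0.4],"angular": [0,0,0],"gripper": 0},{"translation": [0,0,0.8],"angular": [0,0,0],"gripper": 0},{"translation": [0,0,0.8],"angular": [0,0,0],"gripper": 0},{"translation": [0,0,0.8],"angular": [0,0,0],"gripper": 0},{"translation": [0,0,0.8],"angular": [0,0,0],"gripper": 0},{"translation": [0,0,0.4],"angular": [0,0,0],"gripper": 0},{"translation": [0,0,0.1],"angular": [0,0,0],"gripper": 0},{"translation": [0,0,0],"angular": [0,0,0],"gripper": 0}])

```text
t: 10.12
tool_pos: [0.5004, 0.2931, 0.0922]
tool_rot: [2.217, 2.225, 0.002]
contact_force: [0.2, 0.1, -0.9]
opening: 0.033
grip_force: 34.9
```

drive_tool(steps=[{"translation": [0,0,0.05],"angular": [0,0,0],"gripper": 0},{"translation": [0,0,0],"angular": [0,0,0],"gripper": 0}])

```text
t: 10.38
tool_pos: [0.5003, 0.2933, 0.0902]
tool_rot: [2.216, 2.226, 0.002]
contact_force: [-1.0, -0.5, -1.4]
opening: 0.033
grip_force: 34.9
```

drive_tool(steps=[{"translation": [0,0,0.1],"angular": [0,0,0],"gripper": 0},{"translation": [0,0,0.05],"angular": [0,0,0],"gripper": 0},{"translation": [0,0,0],"angular": [0,0,0],"gripper": 0}])

```text
t: 10.75
tool_pos: [0.4999, 0.2932, 0.0834]
tool_rot: [-2.217, -2.226, -0.0]
contact_force: [-1.1, 0.2, 1.2]
opening: 0.0331
grip_force: 35.1
```

drive_tool(steps=[{"translation": [0,0,0.04],"angular": [0,0,0],"gripper": 0},{"translation": [0,0,0],"angular": [0,0,0],"gripper": 0}])

```text
t: 11.0
tool_pos: [0.5, 0.2935, 0.0834]
tool_rot: [-2.216, -2.226, -0.001]
contact_force: [-3.5, -0.6, 8.4]
opening: 0.0331
grip_force: 36.6
```

drive_tool(steps=[{"translation": [0,0,0.03],"angular": [0,0,0],"gripper": 0},{"translation": [0,0,0],"angular": [0,0,0],"gripper": 0}])

```text
t: 11.25
tool_pos: [0.5002, 0.2938, 0.0833]
tool_rot: [-2.216, -2.226, -0.001]
contact_force: [-5.9, -1.2, 13.7]
opening: 0.0331
grip_force: 37.7
```

drive_tool(steps=[{"translation": [0,0,-0.07],"angular": [0,0,0],"gripper": 0},{"translation": [0,0,0],"angular": [0,0,0],"gripper": 0.42},{"translation": [0,0,0],"angular": [0,0,0],"gripper": 0.5},{"translation": [0,0,0],"angular": [0,0,0],"gripper": 0.8},{"translation": [0,0,0],"angular": [0,0,0],"gripper": 1},{"translation": [0,0,0],"angular": [0,0,0],"gripper": 1},{"translation": [0,0,-0.5],"angular": [0,0,0],"gripper": 1},{"translation": [0,0,-1],"angular": [0,0,0],"gripper": 1}])

```text
t: 12.25
tool_pos: [0.4987, 0.2926, 0.1431]
tool_rot: [-2.216, -2.225, 0.005]
contact_force: [1.1, -0.2, 0.9]
opening: 0.0852
grip_force: 0.0
```

drive_tool(steps=[{"translation": [0,0,-1],"angular": [0,0,0],"gripper": 1},{"translation": [0,0,-1],"angular": [0,0,0],"gripper": 1},{"translation": [-0.5,0,-0.7],"angular": [0,0,0],"gripper": 1},{"translation": [-1,0,0],"angular": [0,0,0],"gripper": 1},{"translation": [-1,0,0],"angular": [0,0,0],"gripper": 1},{"translation": [-1,0,0],"angular": [0,0,0],"gripper": 1},{"translation": [-1,0,0],"angular": [0,0,0],"gripper": 1},{"translation": [-1,0,0],"angular": [0,0,0],"gripper": 1}])

```text
t: 13.25
tool_pos: [0.5008, 0.0719, 0.2532]
tool_rot: [2.215, 2.225, 0.003]
contact_force: [-0.5, 0.3, 0.5]
opening: 0.0854
grip_force: 0.0
```

drive_tool(steps=[{"translation": [-1,0.1,0],"angular": [0,0,0],"gripper": 1},{"translation": [-1,0.1,0],"angular": [0,0,0],"gripper": 1},{"translation": [-1,0.1,0],"angular": [0,0,0],"gripper": 1},{"translation": [-1,0.1,0],"angular": [0,0,0],"gripper": 1},{"translation": [-1,0,0],"angular": [0,0,0],"gripper": 1},{"translation": [-1,0,0],"angular": [0,0,0],"gripper": 1},{"translation": [-1,0,0],"angular": [0,0,0],"gripper": 1},{"translation": [0,0,0],"angular": [0,0,0],"gripper": 1}])

```text
t: 14.25
tool_pos: [0.5179, -0.209, 0.2529]
tool_rot: [2.219, 2.221, 0.0]
contact_force: [0.2, -0.4, 0.6]
opening: 0.0854
grip_force: 0.0
```

Run:
```python
from h import *
o=ctrl.get_obs();print(o['tool_pos'])
for n in('scene','top'):
    im=ctrl.get_image(n);cv2.imwrite(f'pics/{n}3.png',im['color'][...,::-1])
P=cloud(im);z=P[...,2]
m=(np.hypot(P[...,0]-.5,P[...,1]-.294)<.05)&(z>.1)&(z<.14);print('tube',m.sum(),rect(P,m) if m.any() else 0)
```

```text
[ 0.51787013 -0.20904848  0.25286286]
tube 169 (array([497.3, 289.7]), array([31.6, 30.1]), 41.3)
```

View pics/scene3.png

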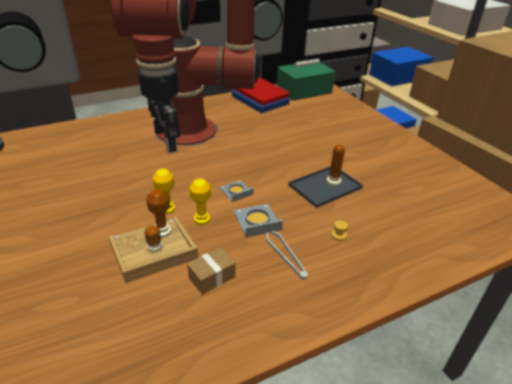

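The tube stands upright in the tray at (337,165). Next is the globe.

drive_tool(steps=[{"translation": [-0.83,0,0],"angular": [0,0,0],"gripper": 1},{"translation": [0,0,0.5],"angular": [0,0,0],"gripper": 1},{"translation": [0,0,0.9],"angular": [0,0,0],"gripper": 1},{"translation": [0,0,0.9],"angular": [0,0,0],"gripper": 1},{"translation": [0,0,0.9],"angular": [0,0,0],"gripper": 1},{"translation": [0,0,0.8],"angular": [0,0,0],"gripper": 1},{"translation": [0,0,0],"angular": [0,0,0],"gripper": 0.9},{"translation": [0,0,0],"angular": [0,0,0],"gripper": 0.8}])

```text
t: 15.35
tool_pos: [0.5187, -0.2395, 0.0924]
tool_rot: [2.215, 2.226, 0.001]
contact_force: [-0.3, -0.6, 0.7]
opening: 0.068
grip_force: 0.0
```

drive_tool(steps=[{"translation": [0,0,0],"angular": [0,0,0],"gripper": 0.7},{"translation": [0,0,0],"angular": [0,0,0],"gripper": 0.6},{"translation": [0,0,0],"angular": [0,0,0],"gripper": 0.5},{"translation": [0,0,0],"angular": [0,0,0],"gripper": 0},{"translation": [0,0,0],"angular": [0,0,0],"gripper": 0}])

```text
t: 15.98
tool_pos: [0.5192, -0.2408, 0.0936]
tool_rot: [2.215, 2.224, 0.001]
contact_force: [-1.5, 0.0, 6.4]
opening: 0.0528
grip_force: 36.6
```

drive_tool(steps=[{"translation": [0,0,-0.4],"angular": [0,0,0],"gripper": 0},{"translation": [0,0,-0.8],"angular": [0,0,0],"gripper": 0},{"translation": [0,0,-0.8],"angular": [0,0,0],"gripper": 0},{"translation": [0,0,-0.8],"angular": [0,0,0],"gripper": 0},{"translation": [0,0,-0.8],"angular": [0,0,0],"gripper": 0},{"translation": [0,0,-0.5],"angular": [0,0,0],"gripper": 0},{"translation": [0.3,0,0],"angular": [0,0,0],"gripper": 0},{"translation": [0.6,0,0],"angular": [0,0,0],"gripper": 0}])

```text
t: 16.98
tool_pos: [0.5172, -0.2028, 0.2536]
tool_rot: [-2.216, -2.223, 0.001]
contact_force: [0.6, 0.2, -1.1]
opening: 0.0521
grip_force: 37.2
```

drive_tool(steps=[{"translation": [0.9,0,0],"angular": [0,0,0],"gripper": 0},{"translation": [0.9,0,0],"angular": [0,0,0],"gripper": 0},{"translation": [0.9,0,0],"angular": [0,0,0],"gripper": 0},{"translation": [0.9,0,0],"angular": [0,0,0],"gripper": 0},{"translation": [0.9,0,0],"angular": [0,0,0],"gripper": 0},{"translation": [0.9,0,0],"angular": [0,0,0],"gripper": 0},{"translation": [0.9,-0.1,0],"angular": [0,0,0],"gripper": 0},{"translation": [0.9,-0.1,0],"angular": [0,0,0],"gripper": 0}])

```text
t: 17.98
tool_pos: [0.5067, 0.0865, 0.253]
tool_rot: [-2.213, -2.225, 0.004]
contact_force: [0.2, -0.1, -1.0]
opening: 0.0524
grip_force: 37.2
```

drive_tool(steps=[{"translation": [0.9,-0.1,0],"angular": [0,0,0],"gripper": 0},{"translation": [0.9,0,0],"angular": [0,0,0],"gripper": 0},{"translation": [0.7,0,0],"angular": [0,0,0],"gripper": 0},{"translation": [0.5,0,0],"angular": [0,0,0],"gripper": 0},{"translation": [0,0,0],"angular": [0,0,0],"gripper": 0},{"translation": [0,0,0],"angular": [0,0,0],"gripper": 0}])

```text
t: 18.73
tool_pos: [0.5038, 0.2037, 0.2547]
tool_rot: [-2.217, -2.226, 0.002]
contact_force: [0.0, -0.0, -0.9]
opening: 0.053
grip_force: 37.2
```

drive_tool(steps=[{"translation": [0.25,0.05,0.4],"angular": [0,0,0],"gripper": 0},{"translation": [0,0,0.8],"angular": [0,0,0],"gripper": 0},{"translation": [0,0,0.8],"angular": [0,0,0],"gripper": 0},{"translation": [0,0,0.8],"angular": [0,0,0],"gripper": 0},{"translation": [0,0,0.8],"angular": [0,0,0],"gripper": 0},{"translation": [0,0,0.4],"angular": [0,0,0],"gripper": 0},{"translation": [0,0,0.1],"angular": [0,0,0],"gripper": 0},{"translation": [0,0,0],"angular": [0,0,0],"gripper": 0}])

```text
t: 19.73
tool_pos: [0.5068, 0.2141, 0.092]
tool_rot: [2.217, 2.225, 0.002]
contact_force: [0.0, -0.6, -1.1]
opening: 0.0524
grip_force: 37.2
```

drive_tool(steps=[{"translation": [0,0,0.1],"angular": [0,0,0],"gripper": 0},{"translation": [0,0,0],"angular": [0,0,0],"gripper": 0}])

```text
t: 19.98
tool_pos: [0.5065, 0.2141, 0.0879]
tool_rot: [2.216, 2.226, 0.001]
contact_force: [0.4, -0.0, -0.9]
opening: 0.0526
grip_force: 37.2
```

drive_tool(steps=[{"translation": [0,0,0.1],"angular": [0,0,0],"gripper": 0},{"translation": [0,0,0.06],"angular": [0,0,0],"gripper": 0},{"translation": [0,0,0],"angular": [0,0,0],"gripper": 0}])

```text
t: 20.35
tool_pos: [0.5059, 0.2139, 0.0805]
tool_rot: [-2.216, -2.226, 0.001]
contact_force: [0.3, 0.4, -1.6]
opening: 0.0526
grip_force: 37.2
```

drive_tool(steps=[{"translation": [0,0,0.05],"angular": [0,0,0],"gripper": 0},{"translation": [0,0,0],"angular": [0,0,0],"gripper": 0}])

```text
t: 20.6
tool_pos: [0.5064, 0.2141, 0.0797]
tool_rot: [-2.217, -2.226, -0.001]
contact_force: [-2.2, 0.7, 4.1]
opening: 0.0525
grip_force: 37.6
```

drive_tool(steps=[{"translation": [0,0,0],"angular": [0,0,0],"gripper": 0.65},{"translation": [0,0,0],"angular": [0,0,0],"gripper": 0.75},{"translation": [0,0,0],"angular": [0,0,0],"gripper": 1},{"translation": [0,0,0],"angular": [0,0,0],"gripper": 1},{"translation": [0,0,0],"angular": [0,0,0],"gripper": 1},{"translation": [0,0,-0.5],"angular": [0,0,0],"gripper": 1},{"translation": [0,0,-1],"angular": [0,0,0],"gripper": 1},{"translation": [0,0,-1],"angular": [0,0,0],"gripper": 1}])

```text
t: 21.6
tool_pos: [0.5063, 0.2139, 0.1814]
tool_rot: [2.216, 2.226, 0.001]
contact_force: [0.7, -0.7, 0.2]
opening: 0.0853
grip_force: 0.0
```

drive_tool(steps=[{"translation": [0,0,-1],"angular": [0,0,0],"gripper": 1},{"translation": [-0.5,0,-0.7],"angular": [0,0,0],"gripper": 1},{"translation": [-1,0.2,0],"angular": [0,0,0],"gripper": 1},{"translation": [-1,0.2,0],"angular": [0,0,0],"gripper": 1},{"translation": [-1,0.2,0],"angular": [0,0,0],"gripper": 1},{"translation": [-1,0.2,0],"angular": [0,0,0],"gripper": 1},{"translation": [-1,0.2,0],"angular": [0,0,0],"gripper": 1},{"translation": [-1,0.2,0],"angular": [0,0,0],"gripper": 1}])

```text
t: 22.6
tool_pos: [0.5557, -0.0472, 0.2489]
tool_rot: [2.215, 2.225, 0.002]
contact_force: [-0.2, -0.3, -0.0]
opening: 0.0857
grip_force: 0.0
```

drive_tool(steps=[{"translation": [-1,0.2,0],"angular": [0,0,0],"gripper": 1},{"translation": [-1,0,0],"angular": [0,0,0],"gripper": 1},{"translation": [-1,0,0],"angular": [0,0,0],"gripper": 1},{"translation": [-1,0,0],"angular": [0,0,0],"gripper": 1},{"translation": [-1,0,0],"angular": [0,0,0],"gripper": 1},{"translation": [-0.7,0,0],"angular": [0,0,0],"gripper": 1},{"translation": [0,0,0],"angular": [0,0,0],"gripper": 1},{"translation": [0,0,0],"angular": [0,0,0],"gripper": 1}])

```text
t: 23.6
tool_pos: [0.5644, -0.2734, 0.2479]
tool_rot: [2.216, 2.226, 0.001]
contact_force: [0.3, -0.5, 0.4]
opening: 0.0855
grip_force: 0.0
```

Run:
```python
from h import *
o=ctrl.get_obs();print(o['tool_pos'])
im=ctrl.get_image('scene');cv2.imwrite(f'pics/scene4.png',im['color'][...,::-1])
im=ctrl.get_image('top')
P=cloud(im);z=P[...,2]
for n,x,y in(('tube',.5,.293),('globe',.506,.214)):
    m=(np.hypot(P[...,0]-x,P[...,1]-y)<.04)&(z>.1)&(z<.14);print(n,m.sum(),rect(P,m) if m.any() else 0)
P=cloud(ctrl.get_image('wrist'));z=P[...,2]
m=(np.hypot(P[...,0]-.561,P[...,1]+.275)<.03)&(z>.06)&(z<.086);print('short',m.sum(),rect(P,m) if m.any() else 0,np.nanmax(z[m]))
```

```text
[ 0.5643606  -0.27335991  0.24790316]
tube 167 (array([497.1, 289.7]), array([30.7, 30.6]), 47.7)
globe 404 (array([503.9, 209.7]), array([51.7, 52.6]), 49.3)
short 927 (array([ 563.1, -274.8]), array([34.9, 34.8]), 58.9) 0.07889351932744013
```

View pics/scene4.png

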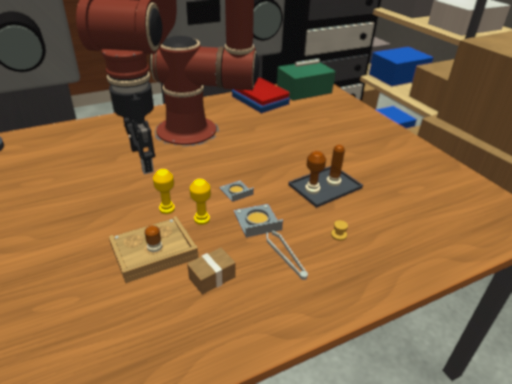

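Both tall bulbs stand in the tray, at about (315,170) and (337,165), and the short bulb is still on its pad at (153,237). Next I grip the short bulb.

drive_tool(steps=[{"translation": [-0.04,-0.03,0.5],"angular": [0,0,0],"gripper": 0.8},{"translation": [0,0,0.9],"angular": [0,0,0],"gripper": 0.8},{"translation": [0,0,0.9],"angular": [0,0,0],"gripper": 0.8},{"translation": [0,0,0.9],"angular": [0,0,0],"gripper": 0.8},{"translation": [0,0,0.9],"angular": [0,0,0],"gripper": 0.8},{"translation": [0,0,0.7],"angular": [0,0,0],"gripper": 0.8},{"translation": [0,0,0.3],"angular": [0,0,0],"gripper": 0.8},{"translation": [0,0,0],"angular": [0,0,0],"gripper": 0.8}])

```text
t: 24.75
tool_pos: [0.5622, -0.2747, 0.0415]
tool_rot: [-2.215, -2.225, 0.001]
contact_force: [-0.4, 0.8, 0.7]
opening: 0.0688
grip_force: 0.0
```

drive_tool(steps=[{"translation": [0,0,0],"angular": [0,0,0],"gripper": 0.65},{"translation": [0,0,0],"angular": [0,0,0],"gripper": 0.5},{"translation": [0,0,0],"angular": [0,0,0],"gripper": 0.4},{"translation": [0,0,0],"angular": [0,0,0],"gripper": 0.3},{"translation": [0,0,0],"angular": [0,0,0],"gripper": 0},{"translation": [0,0,0],"angular": [0,0,0],"gripper": 0}], force=30)

```text
t: 25.5
tool_pos: [0.5639, -0.276, 0.0445]
tool_rot: [2.215, 2.225, 0.001]
contact_force: [-1.3, 0.9, 7.0]
opening: 0.0349
grip_force: 30.6
```

drive_tool(steps=[{"translation": [0,0,-0.4],"angular": [0,0,0],"gripper": 0},{"translation": [0,0,-0.8],"angular": [0,0,0],"gripper": 0},{"translation": [0,0,-0.9],"angular": [0,0,0],"gripper": 0},{"translation": [0,0,-0.9],"angular": [0,0,0],"gripper": 0},{"translation": [0,0,-0.9],"angular": [0,0,0],"gripper": 0},{"translation": [0.5,0,0],"angular": [0,0,0],"gripper": 0},{"translation": [0.9,0,0],"angular": [0,0,0],"gripper": 0},{"translation": [0.9,0,0],"angular": [0,0,0],"gripper": 0}])

```text
t: 26.5
tool_pos: [0.5615, -0.1812, 0.197]
tool_rot: [-2.215, -2.224, 0.001]
contact_force: [-1.3, -0.0, -1.0]
opening: 0.0348
grip_force: 30.1
```

drive_tool(steps=[{"translation": [0.9,0,0],"angular": [0,0,0],"gripper": 0},{"translation": [0.9,0,0],"angular": [0,0,0],"gripper": 0},{"translation": [0.9,0,0],"angular": [0,0,0],"gripper": 0},{"translation": [0,0,0],"angular": [0,0,0],"gripper": 0},{"translation": [0,0,0],"angular": [0,0,0],"gripper": 0}])

```text
t: 27.12
tool_pos: [0.5614, -0.075, 0.1977]
tool_rot: [-2.215, -2.226, 0.002]
contact_force: [-0.1, 0.3, -0.3]
opening: 0.0345
grip_force: 30.1
```

Run:
```python
from h import *
o=ctrl.get_obs();print(o['tool_pos'],o['opening'])
im=ctrl.get_image('wrist');np.savez('w5',**im);cv2.imwrite('pics/w5.png',im['color'][...,::-1])
P=cloud(im);z=P[...,2]
near=np.hypot(P[...,0]-.558,P[...,1]-.005)
for n,m in(('rim',(near<.045)&(z>.0145)&(z<.022)),('plate',(near<.09)&(z>.004)&(z<.022))):
    print(n,m.sum(),rect(P,m),[cv2.minEnclosingCircle((P[m][:,:2]*1000).astype(np.float32))])
```

```text
[ 0.56143907 -0.0749898   0.19774112] 0.034543616733896304
rim 858 (array([560. ,   3.2]), array([64.9, 65.1]), 0.2) [((560.17626953125, 3.1863768100738525), 32.929718017578125)]
plate 10356 (array([575.8,   0.8]), array([100. , 142.5]), 82.1) [((568.8822021484375, 2.0131587982177734), 79.9461669921875)]
```

View pics/w5.png

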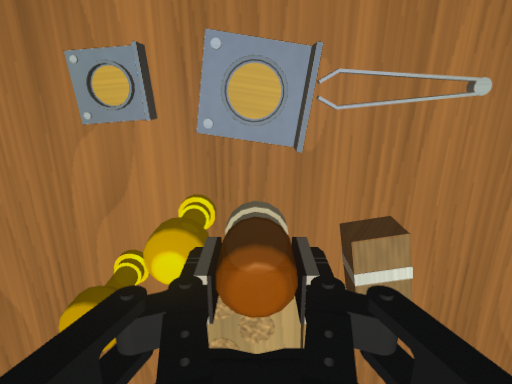

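The wrist picture shows the big bracket's cup at (254,90), the held short bulb at (257,265) with its foot visible, and the puller and carton clear of the path. The rim fits a 32.9 mm radius centred at (0.560, 0.003).

drive_tool(steps=[{"translation": [0.8,-0.03,0],"angular": [0,0,0],"gripper": 0},{"translation": [0.8,0,0],"angular": [0,0,0],"gripper": 0},{"translation": [0.32,0,0.4],"angular": [0,0,0],"gripper": 0},{"translation": [0,0,0.8],"angular": [0,0,0],"gripper": 0},{"translation": [0,0,0.8],"angular": [0,0,0],"gripper": 0},{"translation": [0,0,0.8],"angular": [0,0,0],"gripper": 0},{"translation": [0,0,0.4],"angular": [0,0,0],"gripper": 0},{"translation": [0,0,0],"angular": [0,0,0],"gripper": 0}])

```text
t: 28.18
tool_pos: [0.5593, 0.001, 0.0689]
tool_rot: [-2.216, -2.223, 0.004]
contact_force: [-0.2, -0.0, -0.9]
opening: 0.0348
grip_force: 30.1
```

drive_tool(steps=[{"translation": [0,0,0],"angular": [0,0,0],"gripper": 0}])

```text
t: 28.3
tool_pos: [0.5617, 0.001, 0.0722]
tool_rot: [2.216, 2.225, 0.002]
contact_force: [-0.4, -0.4, 0.2]
opening: 0.0346
grip_force: 30.1
```

drive_tool(steps=[{"translation": [0.02,0,0.4],"angular": [0,0,0],"gripper": 0},{"translation": [0,0,0.3],"angular": [0,0,0],"gripper": 0},{"translation": [0,0,0.1],"angular": [0,0,0],"gripper": 0},{"translation": [0,0,0],"angular": [0,0,0],"gripper": 0}])

```text
t: 28.8
tool_pos: [0.5602, 0.0022, 0.0382]
tool_rot: [-2.216, -2.226, 0.001]
contact_force: [-0.2, 0.1, -0.2]
opening: 0.0346
grip_force: 30.1
```

drive_tool(steps=[{"translation": [0,0,0.08],"angular": [0,0,0],"gripper": 0},{"translation": [0,0,0.05],"angular": [0,0,0],"gripper": 0},{"translation": [0,0,0],"angular": [0,0,0],"gripper": 0}])

```text
t: 29.18
tool_pos: [0.5606, 0.0022, 0.0337]
tool_rot: [-2.217, -2.226, 0.0]
contact_force: [-0.0, -0.5, -0.6]
opening: 0.0347
grip_force: 30.2
```

drive_tool(steps=[{"translation": [0,0,0.05],"angular": [0,0,0],"gripper": 0},{"translation": [0,0,0],"angular": [0,0,0],"gripper": 0}])

```text
t: 29.42
tool_pos: [0.561, 0.0022, 0.0325]
tool_rot: [2.216, 2.226, 0.0]
contact_force: [-1.4, -0.1, 4.6]
opening: 0.0349
grip_force: 30.6
```

drive_tool(steps=[{"translation": [0,0,0.03],"angular": [0,0,0],"gripper": 0},{"translation": [0,0,0],"angular": [0,0,0],"gripper": 0}])

```text
t: 29.68
tool_pos: [0.5611, 0.0022, 0.0324]
tool_rot: [-2.216, -2.226, 0.0]
contact_force: [-5.8, 0.2, 11.1]
opening: 0.0352
grip_force: 31.4
```

drive_tool(steps=[{"translation": [0,0,-0.04],"angular": [0,0,0],"gripper": 0},{"translation": [0,0,0],"angular": [0,0,0],"gripper": 0.44},{"translation": [0,0,0],"angular": [0,0,0],"gripper": 0.5},{"translation": [0,0,0],"angular": [0,0,0],"gripper": 0.64},{"translation": [0,0,0],"angular": [0,0,0],"gripper": 0.64},{"translation": [0,0,-0.5],"angular": [0,0,0],"gripper": 0.64},{"translation": [0,0,-1],"angular": [0,0,0],"gripper": 0.64},{"translation": [0,0,-1],"angular": [0,0,0],"gripper": 1}])

```text
t: 30.68
tool_pos: [0.5608, 0.0021, 0.1346]
tool_rot: [2.216, 2.226, 0.001]
contact_force: [1.0, -0.3, -0.5]
opening: 0.0712
grip_force: 0.0
```

drive_tool(steps=[{"translation": [0,0,-1],"angular": [0,0,0],"gripper": 1},{"translation": [0,0,-1],"angular": [0,0,0],"gripper": 1},{"translation": [0,0,-0.8],"angular": [0,0,0],"gripper": 1},{"translation": [0.6,-0.3,0],"angular": [0,0,0],"gripper": 1},{"translation": [1,-0.4,0],"angular": [0,0,0],"gripper": 1},{"translation": [1,-0.3,0],"angular": [0,0,0],"gripper": 1},{"translation": [1,-0.3,0],"angular": [0,0,0],"gripper": 1},{"translation": [1,0,0],"angular": [0,0,0],"gripper": 1}])

```text
t: 31.68
tool_pos: [0.5073, 0.1872, 0.2461]
tool_rot: [2.216, 2.225, 0.003]
contact_force: [0.7, 0.3, -0.3]
opening: 0.0855
grip_force: 0.0
```

drive_tool(steps=[{"translation": [0.7,0,0],"angular": [0,0,0],"gripper": 1},{"translation": [0,0,0],"angular": [0,0,0],"gripper": 1},{"translation": [0,0,0],"angular": [0,0,0],"gripper": 1}])

```text
t: 32.05
tool_pos: [0.5079, 0.2135, 0.245]
tool_rot: [2.216, 2.225, 0.001]
contact_force: [-0.5, -0.3, 0.2]
opening: 0.0855
grip_force: 0.0
```

Run:
```python
from h import *
o=ctrl.get_obs();print(o['tool_pos'])
im=ctrl.get_image('scene');cv2.imwrite(f'pics/scene6.png',im['color'][...,::-1])
im=ctrl.get_image('top');P=cloud(im);z=P[...,2]
for n,x,y,a,b in(('short',.56,.003,.045,.08),('carton',.709,-.179,.035,.07)):
    m=(np.hypot(P[...,0]-x,P[...,1]-y)<.06)&(z>a)&(z<b);print(n,m.sum(),rect(P,m) if m.any() else 0)
P=cloud(ctrl.get_image('wrist'));z=P[...,2]
for n,x,y,a in(('tube',.5,.293,.123),('globe',.506,.214,.11)):
    m=(np.hypot(P[...,0]-x,P[...,1]-y)<.037)&(z>a)&(z<.135);print(n,m.sum(),rect(P,m) if m.any() else 0)
```

```text
[0.50788211 0.21351647 0.24501893]
short 160 (array([560.4,   1. ]), array([35.1, 32.8]), 1.8)
carton 818 (array([ 694.7, -182.3]), array([61.1, 90. ]), 10.1)
tube 934 (array([499.4, 291.8]), array([27., 27.]), 74.6)
globe 2516 (array([506.1, 212.3]), array([52., 52.]), 88.3)
```

View pics/scene6.png

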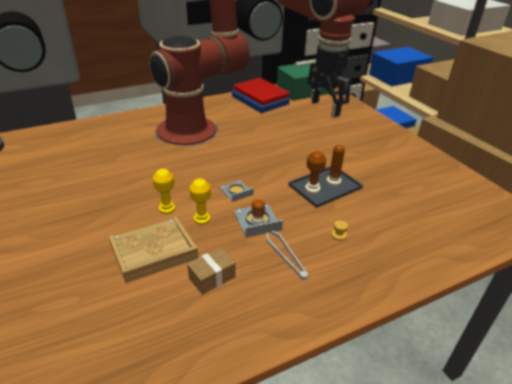

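The short bulb stands in the cup at (259,210) and the tall bulbs are still in the tray. The globe goes back first.

drive_tool(steps=[{"translation": [0,-0.03,0.5],"angular": [0,0,0],"gripper": 1},{"translation": [0,0,0.9],"angular": [0,0,0],"gripper": 1},{"translation": [0,0,0.9],"angular": [0,0,0],"gripper": 1},{"translation": [0,0,0.9],"angular": [0,0,0],"gripper": 1},{"translation": [0,0,0.8],"angular": [0,0,0],"gripper": 1},{"translation": [0,0,0.1],"angular": [0,0,0],"gripper": 1},{"translation": [0,0,0],"angular": [0,0,0],"gripper": 0.9},{"translation": [0,0,0],"angular": [0,0,0],"gripper": 0.8}], force=35)

```text
t: 33.2
tool_pos: [0.5077, 0.2142, 0.0818]
tool_rot: [2.216, 2.225, 0.004]
contact_force: [0.2, -0.0, 0.4]
opening: 0.0683
grip_force: 0.0
```

drive_tool(steps=[{"translation": [0,0,0],"angular": [0,0,0],"gripper": 0.7},{"translation": [0,0,0],"angular": [0,0,0],"gripper": 0.6},{"translation": [0,0,0],"angular": [0,0,0],"gripper": 0.5},{"translation": [0,0,0],"angular": [0,0,0],"gripper": 0},{"translation": [0,0,0],"angular": [0,0,0],"gripper": 0}])

```text
t: 33.83
tool_pos: [0.5072, 0.2143, 0.0817]
tool_rot: [2.216, 2.226, 0.002]
contact_force: [-2.3, 1.1, 6.4]
opening: 0.0528
grip_force: 36.3
```

drive_tool(steps=[{"translation": [0,0,-0.4],"angular": [0,0,0],"gripper": 0},{"translation": [0,0,-0.8],"angular": [0,0,0],"gripper": 0},{"translation": [0,0,-0.9],"angular": [0,0,0],"gripper": 0},{"translation": [0,0,-0.9],"angular": [0,0,0],"gripper": 0},{"translation": [0,0,-0.9],"angular": [0,0,0],"gripper": 0},{"translation": [0,0,-0.4],"angular": [0,0,0],"gripper": 0},{"translation": [-0.4,0,0],"angular": [0,0,0],"gripper": 0},{"translation": [-0.8,0,0],"angular": [0,0,0],"gripper": 0}])

```text
t: 34.83
tool_pos: [0.5058, 0.1651, 0.25]
tool_rot: [-2.214, -2.227, 0.004]
contact_force: [-0.0, 0.6, -1.4]
opening: 0.0526
grip_force: 37.2
```

drive_tool(steps=[{"translation": [-0.9,0.09,0],"angular": [0,0,0],"gripper": 0},{"translation": [-0.9,0.09,0],"angular": [0,0,0],"gripper": 0},{"translation": [-0.9,0.09,0],"angular": [0,0,0],"gripper": 0},{"translation": [-0.9,0,0],"angular": [0,0,0],"gripper": 0},{"translation": [-0.9,0,0],"angular": [0,0,0],"gripper": 0},{"translation": [-0.9,0,0],"angular": [0,0,0],"gripper": 0},{"translation": [-0.9,0,0],"angular": [0,0,0],"gripper": 0},{"translation": [-0.9,0,0],"angular": [0,0,0],"gripper": 0}])

```text
t: 35.83
tool_pos: [0.5171, -0.1236, 0.2494]
tool_rot: [-2.215, -2.223, 0.003]
contact_force: [0.2, 0.5, -1.3]
opening: 0.0526
grip_force: 37.2
```

drive_tool(steps=[{"translation": [-0.9,0,0],"angular": [0,0,0],"gripper": 0},{"translation": [-0.9,0,0],"angular": [0,0,0],"gripper": 0},{"translation": [-0.8,0,0],"angular": [0,0,0],"gripper": 0},{"translation": [-0.4,0,0],"angular": [0,0,0],"gripper": 0},{"translation": [0,0,0],"angular": [0,0,0],"gripper": 0},{"translation": [0,0,0],"angular": [0,0,0],"gripper": 0}])

```text
t: 36.58
tool_pos: [0.519, -0.2411, 0.2515]
tool_rot: [-2.215, -2.226, -0.0]
contact_force: [0.4, -0.1, -1.3]
opening: 0.0528
grip_force: 37.2
```

drive_tool(steps=[{"translation": [0,0,0.4],"angular": [0,0,0],"gripper": 0},{"translation": [0,0,0.8],"angular": [0,0,0],"gripper": 0},{"translation": [0,0,0.8],"angular": [0,0,0],"gripper": 0},{"translation": [0,0,0.8],"angular": [0,0,0],"gripper": 0},{"translation": [0,0,0.6],"angular": [0,0,0],"gripper": 0},{"translation": [0,0,0.2],"angular": [0,0,0],"gripper": 0},{"translation": [0,0,0],"angular": [0,0,0],"gripper": 0},{"translation": [0,0,0],"angular": [0,0,0],"gripper": 0}])

```text
t: 37.58
tool_pos: [0.5201, -0.2423, 0.1095]
tool_rot: [2.215, 2.225, 0.001]
contact_force: [0.3, -0.1, -1.1]
opening: 0.0522
grip_force: 37.2
```

drive_tool(steps=[{"translation": [0,0,0.1],"angular": [0,0,0],"gripper": 0},{"translation": [0,0,0],"angular": [0,0,0],"gripper": 0}])

```text
t: 37.83
tool_pos: [0.5193, -0.2421, 0.1043]
tool_rot: [2.216, 2.226, 0.0]
contact_force: [0.6, 0.2, -1.0]
opening: 0.0527
grip_force: 37.2
```

drive_tool(steps=[{"translation": [0,0,0.1],"angular": [0,0,0],"gripper": 0},{"translation": [0,0,0.06],"angular": [0,0,0],"gripper": 0},{"translation": [0,0,0],"angular": [0,0,0],"gripper": 0}])

```text
t: 38.2
tool_pos: [0.519, -0.2419, 0.0972]
tool_rot: [-2.216, -2.226, 0.0]
contact_force: [-0.4, 1.1, -1.6]
opening: 0.0527
grip_force: 37.2
```

drive_tool(steps=[{"translation": [0,0,0.05],"angular": [0,0,0],"gripper": 0},{"translation": [0,0,0],"angular": [0,0,0],"gripper": 0}])

```text
t: 38.45
tool_pos: [0.5194, -0.2421, 0.0959]
tool_rot: [2.216, 2.226, 0.0]
contact_force: [1.1, 0.4, -0.6]
opening: 0.0525
grip_force: 37.3
```

drive_tool(steps=[{"translation": [0,0,0.04],"angular": [0,0,0],"gripper": 0},{"translation": [0,0,0],"angular": [0,0,0],"gripper": 0}])

```text
t: 38.7
tool_pos: [0.5196, -0.2426, 0.0957]
tool_rot: [2.216, 2.226, -0.001]
contact_force: [-1.9, 0.9, 6.3]
opening: 0.0528
grip_force: 38.0
```

drive_tool(steps=[{"translation": [0,0,0],"angular": [0,0,0],"gripper": 0.65},{"translation": [0,0,0],"angular": [0,0,0],"gripper": 0.75},{"translation": [0,0,0],"angular": [0,0,0],"gripper": 1},{"translation": [0,0,0],"angular": [0,0,0],"gripper": 1},{"translation": [0,0,0],"angular": [0,0,0],"gripper": 1},{"translation": [0,0,-0.5],"angular": [0,0,0],"gripper": 1},{"translation": [0,0,-1],"angular": [0,0,0],"gripper": 1},{"translation": [0,0,-1],"angular": [0,0,0],"gripper": 1}])

```text
t: 39.7
tool_pos: [0.5194, -0.2421, 0.1966]
tool_rot: [2.216, 2.225, 0.0]
contact_force: [-0.4, 0.0, 1.0]
opening: 0.0855
grip_force: 0.0
```

drive_tool(steps=[{"translation": [0,0,-1],"angular": [0,0,0],"gripper": 1},{"translation": [0.6,0,-0.4],"angular": [0,0,0],"gripper": 1},{"translation": [1,0,0],"angular": [0,0,0],"gripper": 1},{"translation": [1,0,0],"angular": [0,0,0],"gripper": 1},{"translation": [1,0,0],"angular": [0,0,0],"gripper": 1},{"translation": [1,0,0],"angular": [0,0,0],"gripper": 1},{"translation": [1,0,0],"angular": [0,0,0],"gripper": 1},{"translation": [1,0,0],"angular": [0,0,0],"gripper": 1}])

```text
t: 40.7
tool_pos: [0.5171, 0.0244, 0.2498]
tool_rot: [-2.215, -2.226, 0.0]
contact_force: [0.3, 0.8, 0.3]
opening: 0.0856
grip_force: 0.0
```

drive_tool(steps=[{"translation": [1,-0.1,0],"angular": [0,0,0],"gripper": 1},{"translation": [1,-0.1,0],"angular": [0,0,0],"gripper": 1},{"translation": [1,-0.1,0],"angular": [0,0,0],"gripper": 1},{"translation": [1,-0.1,0],"angular": [0,0,0],"gripper": 1},{"translation": [1,-0.1,0],"angular": [0,0,0],"gripper": 1},{"translation": [1,0,0],"angular": [0,0,0],"gripper": 1},{"translation": [0.8,0,0],"angular": [0,0,0],"gripper": 1},{"translation": [0,0,0],"angular": [0,0,0],"gripper": 1}])

```text
t: 41.7
tool_pos: [0.4953, 0.2961, 0.2496]
tool_rot: [-2.212, -2.23, 0.002]
contact_force: [0.5, 0.2, 0.3]
opening: 0.0856
grip_force: 0.0
```

drive_tool(steps=[{"translation": [0,0,0],"angular": [0,0,0],"gripper": 1}])

```text
t: 41.82
tool_pos: [0.4962, 0.2939, 0.2498]
tool_rot: [-2.216, -2.227, 0.002]
contact_force: [0.2, 0.3, 0.0]
opening: 0.0856
grip_force: 0.0
```

drive_tool(steps=[{"translation": [-0.02,0.08,0.5],"angular": [0,0,0],"gripper": 1},{"translation": [0,0,0.9],"angular": [0,0,0],"gripper": 1},{"translation": [0,0,0.9],"angular": [0,0,0],"gripper": 1},{"translation": [0,0,0.9],"angular": [0,0,0],"gripper": 1},{"translation": [0,0,0.8],"angular": [0,0,0],"gripper": 1},{"translation": [0,0,0.1],"angular": [0,0,0],"gripper": 1},{"translation": [0,0,0],"angular": [0,0,0],"gripper": 0.8},{"translation": [0,0,0],"angular": [0,0,0],"gripper": 0.6}])

```text
t: 42.82
tool_pos: [0.5015, 0.2934, 0.088]
tool_rot: [2.216, 2.225, 0.005]
contact_force: [-0.2, -0.4, 1.0]
opening: 0.0521
grip_force: 0.0
```

drive_tool(steps=[{"translation": [0,0,0],"angular": [0,0,0],"gripper": 0.5},{"translation": [0,0,0],"angular": [0,0,0],"gripper": 0.4},{"translation": [0,0,0],"angular": [0,0,0],"gripper": 0.3},{"translation": [0,0,0],"angular": [0,0,0],"gripper": 0.2},{"translation": [0,0,0],"angular": [0,0,0],"gripper": 0},{"translation": [0,0,0],"angular": [0,0,0],"gripper": 0}])

```text
t: 43.58
tool_pos: [0.5002, 0.2935, 0.0873]
tool_rot: [-2.216, -2.226, -0.001]
contact_force: [-2.4, 0.6, 5.7]
opening: 0.0332
grip_force: 34.4
```

drive_tool(steps=[{"translation": [0,0,-0.4],"angular": [0,0,0],"gripper": 0},{"translation": [0,0,-0.8],"angular": [0,0,0],"gripper": 0},{"translation": [0,0,-0.9],"angular": [0,0,0],"gripper": 0},{"translation": [0,0,-0.9],"angular": [0,0,0],"gripper": 0},{"translation": [0,0,-0.9],"angular": [0,0,0],"gripper": 0},{"translation": [0,0,-0.4],"angular": [0,0,0],"gripper": 0},{"translation": [-0.4,0,0],"angular": [0,0,0],"gripper": 0},{"translation": [-0.8,0,0],"angular": [0,0,0],"gripper": 0}])

```text
t: 44.58
tool_pos: [0.4995, 0.2441, 0.256]
tool_rot: [-2.214, -2.227, 0.005]
contact_force: [0.7, -0.7, -0.9]
opening: 0.0333
grip_force: 34.9
```

drive_tool(steps=[{"translation": [-0.9,0.11,0],"angular": [0,0,0],"gripper": 0},{"translation": [-0.9,0.11,0],"angular": [0,0,0],"gripper": 0},{"translation": [-0.9,0.11,0],"angular": [0,0,0],"gripper": 0},{"translation": [-0.9,0.11,0],"angular": [0,0,0],"gripper": 0},{"translation": [-0.9,0,0],"angular": [0,0,0],"gripper": 0},{"translation": [-0.9,0,0],"angular": [0,0,0],"gripper": 0},{"translation": [-0.9,0,0],"angular": [0,0,0],"gripper": 0},{"translation": [-0.9,0,0],"angular": [0,0,0],"gripper": 0}])

```text
t: 45.58
tool_pos: [0.5176, -0.0446, 0.2554]
tool_rot: [-2.215, -2.223, 0.004]
contact_force: [0.2, 0.1, -0.4]
opening: 0.0326
grip_force: 35.0
```

drive_tool(steps=[{"translation": [-0.9,0,0],"angular": [0,0,0],"gripper": 0},{"translation": [-0.9,0,0],"angular": [0,0,0],"gripper": 0},{"translation": [-0.9,0,0],"angular": [0,0,0],"gripper": 0},{"translation": [-0.9,0,0],"angular": [0,0,0],"gripper": 0},{"translation": [-0.9,0,0],"angular": [0,0,0],"gripper": 0},{"translation": [-0.9,0,0],"angular": [0,0,0],"gripper": 0},{"translation": [-0.9,0,0],"angular": [0,0,0],"gripper": 0},{"translation": [-0.4,0,0],"angular": [0,0,0],"gripper": 0}])

```text
t: 46.58
tool_pos: [0.5187, -0.3122, 0.2555]
tool_rot: [-2.216, -2.221, 0.001]
contact_force: [0.6, 0.1, -1.0]
opening: 0.033
grip_force: 34.9
```

drive_tool(steps=[{"translation": [0,0,0],"angular": [0,0,0],"gripper": 0},{"translation": [0,0,0],"angular": [0,0,0],"gripper": 0}])

```text
t: 46.82
tool_pos: [0.5202, -0.3098, 0.2575]
tool_rot: [-2.215, -2.226, -0.0]
contact_force: [0.2, 0.3, -0.7]
opening: 0.033
grip_force: 34.9
```

drive_tool(steps=[{"translation": [-0.09,-0.04,0.4],"angular": [0,0,0],"gripper": 0},{"translation": [0,0,0.8],"angular": [0,0,0],"gripper": 0},{"translation": [0,0,0.8],"angular": [0,0,0],"gripper": 0},{"translation": [0,0,0.8],"angular": [0,0,0],"gripper": 0},{"translation": [0,0,0.6],"angular": [0,0,0],"gripper": 0},{"translation": [0,0,0.25],"angular": [0,0,0],"gripper": 0},{"translation": [0,0,0],"angular": [0,0,0],"gripper": 0},{"translation": [0,0,0],"angular": [0,0,0],"gripper": 0}])

```text
t: 47.82
tool_pos: [0.5195, -0.3148, 0.1135]
tool_rot: [2.215, 2.225, 0.0]
contact_force: [0.1, -0.7, 0.2]
opening: 0.0331
grip_force: 34.9
```

drive_tool(steps=[{"translation": [0,0,0.1],"angular": [0,0,0],"gripper": 0},{"translation": [0,0,0],"angular": [0,0,0],"gripper": 0}])

```text
t: 48.08
tool_pos: [0.5189, -0.3145, 0.1083]
tool_rot: [2.216, 2.226, 0.0]
contact_force: [0.6, 0.7, -0.7]
opening: 0.0327
grip_force: 34.9
```

drive_tool(steps=[{"translation": [0,0,0.08],"angular": [0,0,0],"gripper": 0},{"translation": [0,0,0],"angular": [0,0,0],"gripper": 0}])

```text
t: 48.32
tool_pos: [0.5186, -0.3143, 0.1046]
tool_rot: [-2.216, -2.226, 0.0]
contact_force: [0.2, 0.3, -0.9]
opening: 0.033
grip_force: 34.9
```

drive_tool(steps=[{"translation": [0,0,0.07],"angular": [0,0,0],"gripper": 0},{"translation": [0,0,0],"angular": [0,0,0],"gripper": 0}])

```text
t: 48.58
tool_pos: [0.5186, -0.3143, 0.1017]
tool_rot: [-2.216, -2.226, 0.0]
contact_force: [-0.4, -0.1, -0.4]
opening: 0.0328
grip_force: 34.9
```

drive_tool(steps=[{"translation": [0,0,0.03],"angular": [0,0,0],"gripper": 0},{"translation": [0,0,0],"angular": [0,0,0],"gripper": 0}])

```text
t: 48.82
tool_pos: [0.5189, -0.3146, 0.1014]
tool_rot: [2.216, 2.226, -0.0]
contact_force: [-1.6, 0.2, 1.9]
opening: 0.0326
grip_force: 35.4
```

Contact. I release the tube, lift and check.

drive_tool(steps=[{"translation": [0,0,0],"angular": [0,0,0],"gripper": 0.42},{"translation": [0,0,0],"angular": [0,0,0],"gripper": 0.5},{"translation": [0,0,0],"angular": [0,0,0],"gripper": 0.8},{"translation": [0,0,0],"angular": [0,0,0],"gripper": 1},{"translation": [0,0,0],"angular": [0,0,0],"gripper": 1},{"translation": [0,0,-0.5],"angular": [0,0,0],"gripper": 1},{"translation": [0,0,-1],"angular": [0,0,0],"gripper": 1},{"translation": [0,0,-1],"angular": [0,0,0],"gripper": 1}])

```text
t: 49.82
tool_pos: [0.5189, -0.3145, 0.2035]
tool_rot: [2.216, 2.225, 0.0]
contact_force: [1.9, 0.4, -0.1]
opening: 0.0855
grip_force: 0.0
```

drive_tool(steps=[{"translation": [0,0,-1],"angular": [0,0,0],"gripper": 1},{"translation": [0,0,-0.7],"angular": [0,0,0],"gripper": 1},{"translation": [0,0,0],"angular": [0,0,0],"gripper": 1},{"translation": [0,0,0],"angular": [0,0,0],"gripper": 1}])

```text
t: 50.32
tool_pos: [0.5184, -0.3141, 0.2681]
tool_rot: [-2.216, -2.225, 0.0]
contact_force: [-0.2, 0.2, -0.4]
opening: 0.0854
grip_force: 0.0
```

Run:
```python
from h import *
o=ctrl.get_obs();print(o['tool_pos'],o['contact_force'])
im=ctrl.get_image('scene');cv2.imwrite(f'pics/scene9.png',im['color'][...,::-1])
P=cloud(ctrl.get_image('wrist'));z=P[...,2]
for n,lo,x,y,r in(('tube',.138,.517,-.315,.03),('globe',.115,.518,-.242,.04)):
    m=(np.hypot(P[...,0]-x,P[...,1]-y)<r)&(z>lo)&(z<.15);print(n,m.sum(),rect(P,m) if m.any() else 0)
P=cloud(ctrl.get_image('top'));z=P[...,2]
m=(np.hypot(P[...,0]-.56,P[...,1])<.06)&(z>.045)&(z<.08);print(rect(P,m))
```

```text
[ 0.51842017 -0.31412921  0.26813162] [-0.19372785  0.15171204 -0.44510088]
tube 594 (array([ 517.8, -315.7]), array([25.4, 25.2]), 55.7)
globe 3057 (array([ 517.9, -244.9]), array([52.6, 53.1]), 1.2)
(array([560.9,   0.9]), array([35.1, 32.8]), 0.2)
```

View pics/scene9.png

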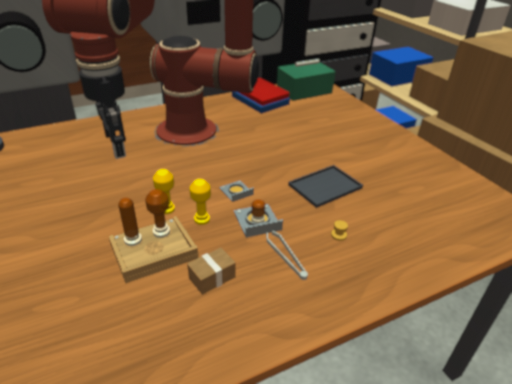

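The tube at (129,222) and the globe at (158,213) stand on their pads within 3 mm of where they started. The short bulb is in the cup at (259,210), and the puller and carton have not moved.

```bash
python3 -c "
from station import ctrl
print(ctrl.finish_job())"
```

```text
the job is handed in; nothing more can be done
None
```

The job is handed in: by the last camera check the short bulb stands in the bracket's cup and both tall bulbs are back upright on their own pads, within 3 mm of where they started; the hand-in gave no verdict.

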